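# Shut a water meter's cover and hold the test clamp at the fourth click

## Task

Get the water meter ready for its air leak test: shut its hinged brass cover flat over the glass, then take the clamp's ratchet lever by its upright black grip and pull it round exactly four clicks, counted by feel from rest. Finish still holding the grip at the fourth click, because the lever springs open when let go and a fifth click crushes the seals. Leave the loose things on the bench and on the clamp where they are.

Things in the scene. Friction and masses are not known exactly. Their poses are not given: they have to be found in the camera images.
- rig: Air-test clamp fixed to the bench: grey metal plate 235 x 390 x 25 mm (x, y, z) with a water meter lying in it, pipe along y. Origin: on the bench, midway along the plate, 110 mm from its near edge; x points away from the robot, y to its left. Seal heads stand at the meter's right end (fixed, 100 mm high, gauge beside it up to 133 mm) and left end (90 mm, drawn up to the meter by the lever).
- meter_top (a point): Centre of the meter's glass under the cover, 115 mm above the bench, at (0, -70 mm) of the rig. The meter is blue with a brass ring 98 mm across whose rim is 117 mm above the bench.
- cover (a joint): Angle of the meter's round brass cover about its hinge, rad: 0 = shut flat on the ring, 1.57 = upright; starts 1.3 to 1.9, end of travel 2.05. The hinge is stiff: the cover stays where it is left; closing takes about 2 N at its edge. The hinge line runs along the rig's x on the ring's right (-y) side; the cover shuts towards the rig's +y.
- cover_hinge (a point): Middle of the cover's hinge line, 120 mm above the bench.
- cover_edge (a point): Tab on the cover's free edge, 97 mm from the hinge line. The cover is a disc 89 mm across, its centre 52 mm from the hinge line; its outer face lies 5.5 mm outside the line from hinge to tab, its inner face 2 mm inside. Shut, its top is 125 mm above the bench.
- lever: Ratchet lever on an upright pivot; origin on the pivot axis, 61 mm above the bench. At rest its yaw is the rig's; it is pulled counter-clockwise seen from above (the grip comes round towards the robot), at most 1.5 rad. A return spring (0.9 N m, 0.4 more per rad) drives it back when let go: the pawl clicks but does not lock. Each tooth adds up to 0.5 N m, which falls away past it.
- grip (a point): Middle of the upright round black hand grip on the lever's end, 108 mm above the bench, 130 mm from the pivot axis. The grip is 25 mm across and stands from 78 to 136 mm above the bench; the flat lever bar under it is 18 mm wide.
- roller (a point): Centre of the brass roller on the tip of the spring pawl, on the far side of the pivot, 65 mm above the bench. It rides over six rounded teeth on the lever's sector; each tooth passed is a click. Clicks are 0.20 rad of lever apart; the first comes 0.17 to 0.44 rad from rest, as the pawl bracket is set differently each time, so count them by feel or by the roller.
- gap4 (a point): Seat between the lever's fourth and fifth teeth (turns with the lever, 81 mm from the pivot axis): the roller's centre lies here after the fourth click.
- gap5 (a point): Seat after the fifth tooth, 16 mm along from gap4: the roller's centre lies here after the fifth click.
- spare_meter: second blue meter with brass ring, no cover, loose on the table, 165 mm long; origin under its bowl
- union_nut: loose brass ring nut, 38 mm across, 18 mm high, lying on the near edge of the clamp's plate; origin under its centre
- seal_ring: loose black rubber seal ring, 34 mm across, 5 mm thick, lying on the near edge of the clamp's plate; origin under its centre
- wrench: loose open wrench, 190 mm, on the table; origin under its middle
- screwdriver: loose screwdriver, 170 mm, on the table; origin under its middle
- grease_jar: loose grey jar with white lid, 66 mm across, 60 mm high; origin under its centre
- ring_cup: loose grey plastic cup, 72 mm across, 60 mm high; origin under its centre
- pipe_cap: loose red plastic pipe cap, 34 mm across, 25 mm high; origin under its centre

How it is judged:
By the outcome, as a careful person would: the job done as asked, in the order asked, and still so for the second after the job is handed in, while the arm keeps its last pose, push and grip.
It also fails if it takes over 70 s, if anything falls off the work surface, if the arm or the gripper's body presses on something with over 40 N, if the wrist force passes 120 N, or if a joint passes its speed limit or range.

## Robot

A 6-joint arm with a two-finger parallel gripper is mounted at the origin on the work surface. World frame = base frame: x ahead of the robot, y to its left, z up, the work surface at z = 0. Lengths are in m, angles in rad, forces in N, time in s.
With the tool pointing down it reaches from about 0.375 to 0.925 m from the base axis. Payload 5.7 kg.
Tool frame: the origin (TCP) lies at the very end of the fingers, on their centre line; the grasp point (between the pads) lies 19 mm behind it; z points along the fingers, y is the direction in which the jaws open and shut (so a half turn about z gives the same grasp; the last joint's range is limited). The gripper opens to 85 mm and grips with 20 to 120 N. Pads are 22 mm wide; open, the fingers measure 114 mm over their backs; the gripper's body (76 mm by 85 mm) begins 54 mm behind the grasp point. The pads swing forward as they close: fully open they stand 13 mm farther back than shut.
Start: joints at [1.117, 0.359, 1.51, -0, 1.272, -0.115], TCP at [0.199, 0.566, 0.231] pointing down, gripper open.
Joint ranges: [-2.97, 2.97], [-1.01, 2.36], [0.21, 2.38], [-0.96, 4.11], [0.2, 2.71], [-2.98, 2.98]. Speed limits (rad/s): [2.39, 2.39, 3.14, 3.14, 3.14, 3.14].

## Interface

Orientations are given as a unit quaternion [x, y, z, w].
In Python, from station import get_obs, read_camera, calibration, job_done gives the robot as it stands.
- The arm moves only by the shell command python3 -m handwheel 'ROWS' [FORCE]. ROWS is JSON, a list of rows, each a list of 3 entries, a list of its own where there are three numbers: the opening in per cent of the stroke, from 0 (shut) to 100 (fully open), then the shift along the tool's x, y, z in mm, then the turn about the tool's z in rad. A call has 1 to 10 rows; each row shifts and turns the commanded pose from where the row before left it, along the tool's axes as they then stand; what a row does not reach is not made up. A row lasts 1/10 s, in which the tool goes at most 50 mm and 8.59 degrees, less where a joint would pass 70% of its speed; a pose out of reach is approached as far as the arm can. A call with a gripper value outside its range is refused whole. The fingers move at their own pace and stop on an object; FORCE is the grip in N (left out, the last holds). Time passes only in rows, so rows that do not move let the fingers close. It gives the time, the measured TCP pose, the force and the opening at its end, in the units of the state.
- get_obs(): the state, without advancing time (a new reading comes with each control period).
- read_camera(name): name is "scene" or "top"; returns (picture, depth): 384x512x3 uint8, blue, green, red; 384x512 float32, m along the optical axis (not along the pixel's ray), 0 where there is no reading.
- calibration(name): a dict with "fovy" (degrees; the focal length in pixels is half the picture's height over the tangent of half this angle, whatever the lens; pixels are square), "cx", "cy" (the principal point, pixels), "world_from_camera" (4x4, takes a point from camera to world coordinates). Camera axes: x right, y down, z forward; pixel columns grow to the right and rows downward; lengths in m; the calibration is good to about 2 mm. A picture is of the moment at which its call begins. calibration takes no time and is no camera call.
- job_done(): hands the job in, once; it reports no verdict.
The state is a dict: "t": time; "q": joint angles; "qd": joint speeds; "effort": joint torques, N m; "tool_pos": TCP position; "ee_rot": TCP orientation; "force": force on the tool from outside, world axes, zero at the start; "ft_torque": the same for the moment, N m; "gripper_width": finger opening in m.
Only numpy, scipy, OpenCV 4.12 (cv2) and the standard library are available. Lean on these libraries where they do the work, as an engineer would, in place of code of your own. Each camera call takes 0.05 s, during which the arm holds its last target. There are 200 camera calls.

## Working session

There is one attempt and no reset: what is moved stays moved. The work goes in short steps, Python scripts to look and compute and a shell command to move; the robot and the scene stay as the last step left them, time stands still between calls to the robot, and variables do not carry over. Pictures are saved under pics/ and viewed, about 8 in all and at most 12, crops included, and the job is handed in when it is done.

```bash
mkdir -p pics; cat > h.py <<'E'
import numpy as np, cv2, math
from station import *
def K(n,shape=(384,512)):
    c=calibration(n); f=shape[0]/2/math.tan(math.radians(c["fovy"])/2); return f,c["cx"],c["cy"],np.array(c["world_from_camera"])
def p2w(n,u,v,d):
    f,cx,cy,T=K(n); return (T@[(u-cx)*d/f,(v-cy)*d/f,d,1])[:3]
def atz(n,u,v,z):
    f,cx,cy,T=K(n); r=T[:3,:3]@[(u-cx)/f,(v-cy)/f,1]; return T[:3,3]+r*(z-T[2,3])/r[2]
def w2p(n,p):
    f,cx,cy,T=K(n); q=np.linalg.inv(T)@np.r_[p,1]; return np.array([f*q[0]/q[2]+cx,f*q[1]/q[2]+cy])
def cloud(n,d):
    f,cx,cy,T=K(n); v,u=np.mgrid[:d.shape[0],:d.shape[1]]
    return np.stack([(u-cx)*d/f,(v-cy)*d/f,d],-1)@T[:3,:3].T+T[:3,3]
E
python3 - <<'E'
from h import *
for n in("top","scene"):
    im,d=read_camera(n); cv2.imwrite(f"pics/{n}0.png",cv2.resize(im,(800,600),interpolation=cv2.INTER_CUBIC)); np.savez(f"{n}0.npz",im=im,d=d); print(n,K(n))
print(get_obs())
E
```

```text
top (439.8950019647044, 259.2755293328951, 189.82572555044098, array([[-0.01995908, -0.99261068,  0.11968989,  0.35895152],
       [-0.99979553,  0.01942687, -0.00561184, -0.07671456],
       [ 0.00324517, -0.11977743, -0.99279547,  1.48502977],
       [ 0.        ,  0.        ,  0.        ,  1.        ]]))
scene (363.59592023476375, 255.1938024763244, 190.22544094073817, array([[-0.32005869,  0.79407693, -0.51672455,  1.0554217 ],
       [ 0.94737344,  0.27216018, -0.16855979,  0.11924792],
       [ 0.00678241, -0.54348014, -0.83939463,  0.96293089],
       [ 0.        ,  0.        ,  0.        ,  1.        ]]))
{'t': 0.1, 'q': array([ 1.11690449e+00,  3.59438039e-01,  1.51133195e+00,  1.54846458e-05,
        1.27251158e+00, -1.15078281e-01]), 'qd': array([ 0.00121574, -0.00130673, -0.00239737,  0.00081961,  0.00108875,
        0.00045133]), 'effort': array([-3.98498678e-04, -5.28652346e+01, -2.79348993e+01, -5.45450821e-04,
        5.03838775e-03, -1.56038499e-06]), 'tool_pos': array([0.19913727, 0.56533297, 0.23053169]), 'ee_rot': array([ 1.68599835e-01,  9.85684220e-01, -8.08439331e-04, -2.44109375e-04]), 'force': array([ 0.13991137, -0.48582387,  0.60570401]), 'ft_torque': array([0.00158997, 0.00961515, 0.07815051]), 'gripper_width': 0.08527746605102843}
```

View pics/top0.png

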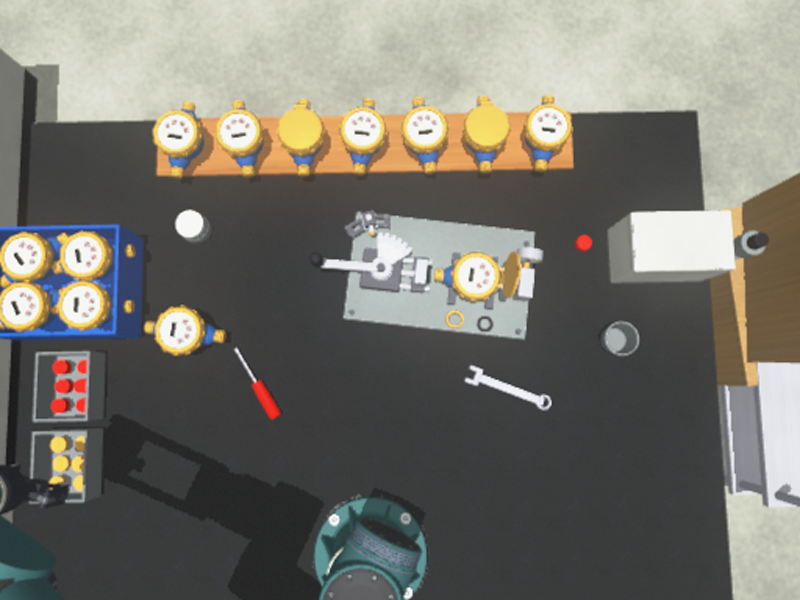

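View pics/scene0.png

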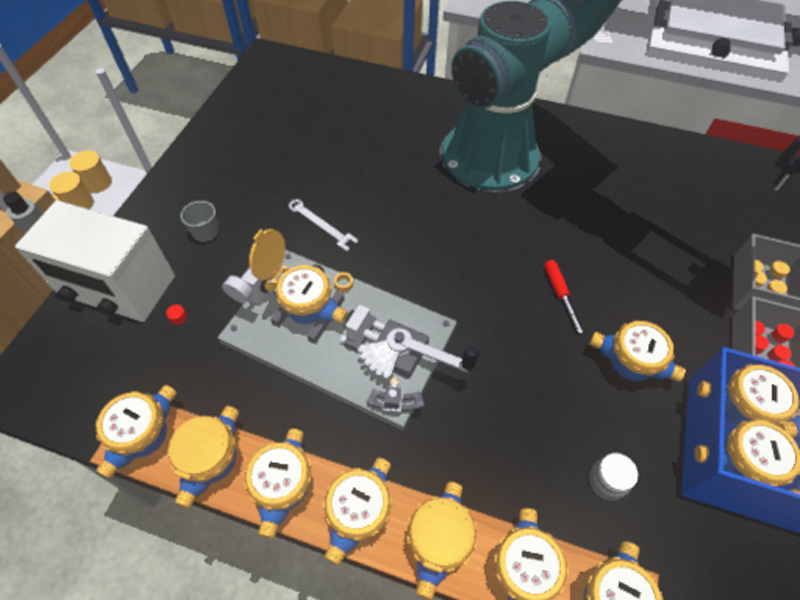

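Top view: the rig is at centre, with the grip at about (317,260), pivot (381,267), ring (477,276), cover upright near (513,275) and roller near (373,232). Now enlarged crops.

```bash
python3 - <<'E'
from h import *
a=np.load("top0.npz"); im=a["im"]; c=im[128:224,194:354]; A=cv2.resize(c,None,fx=5,fy=5,interpolation=cv2.INTER_CUBIC); cv2.imwrite("pics/topc.png",A)
d=a["d"]; P=cloud("top",d)
def at(u,v,z): return atz("top",u,v,z).round(4)
s=512/800
print("grip",at(317*s,259*s,.136),"pivot",at(381*s,267*s,.07),"meter",at(477*s,276*s,.117))
for n,(u,v) in dict(c1=(361,214),c2=(535,232),c3=(525,339),c4=(344,319)).items(): print(n,at(u*s,v*s,.025))
# cloud of high pts near rig
x,y,z=P[...,0],P[...,1],P[...,2]
m=(z>.13)&(z<.25)&(d>0)&(x>.4)&(x<.75)&(y>-.35)&(y<.15)
for p in zip(*np.nonzero(m)): print(p,P[p].round(3))
E
```

```text
grip [0.6003 0.0894 0.136 ] pivot [ 0.5927 -0.0357  0.07  ] meter [ 0.5628 -0.2299  0.117 ]
c1 [0.7174 0.0072 0.025 ]
c2 [ 0.6704 -0.369   0.025 ]
c3 [ 0.4393 -0.3379  0.025 ]
c4 [0.4895 0.0462 0.025 ]
(np.int64(158), np.int64(334)) [ 0.618 -0.32   0.133]
(np.int64(158), np.int64(338)) [ 0.617 -0.332  0.134]
(np.int64(158), np.int64(339)) [ 0.617 -0.335  0.134]
(np.int64(158), np.int64(340)) [ 0.617 -0.339  0.132]
(np.int64(158), np.int64(341)) [ 0.617 -0.341  0.136]
(np.int64(159), np.int64(335)) [ 0.615 -0.323  0.131]
(np.int64(159), np.int64(336)) [ 0.614 -0.326  0.132]
(np.int64(159), np.int64(337)) [ 0.615 -0.33   0.13 ]
(np.int64(159), np.int64(339)) [ 0.614 -0.335  0.134]
(np.int64(159), np.int64(340)) [ 0.614 -0.339  0.131]
(np.int64(159), np.int64(341)) [ 0.612 -0.34   0.141]
(np.int64(159), np.int64(342)) [ 0.614 -0.345  0.133]
(np.int64(159), np.int64(343)) [ 0.614 -0.348  0.133]
(np.int64(160), np.int64(336)) [ 0.611 -0.326  0.131]
(np.int64(160), np.int64(337)) [ 0.611 -0.329  0.134]
(np.int64(160), np.int64(338)) [ 0.611 -0.333  0.13 ]
(np.int64(160), np.int64(339)) [ 0
[... 16242 characters left out ...]
np.int64(187), np.int64(326)) [ 0.521 -0.283  0.183]
(np.int64(187), np.int64(327)) [ 0.519 -0.284  0.197]
(np.int64(187), np.int64(328)) [ 0.519 -0.288  0.191]
(np.int64(188), np.int64(323)) [ 0.521 -0.278  0.157]
(np.int64(188), np.int64(324)) [ 0.519 -0.28   0.168]
(np.int64(188), np.int64(325)) [ 0.519 -0.282  0.171]
(np.int64(188), np.int64(326)) [ 0.517 -0.283  0.186]
(np.int64(188), np.int64(327)) [ 0.517 -0.286  0.184]
(np.int64(188), np.int64(328)) [ 0.516 -0.288  0.19 ]
(np.int64(189), np.int64(324)) [ 0.516 -0.279  0.17 ]
(np.int64(189), np.int64(325)) [ 0.516 -0.282  0.173]
(np.int64(189), np.int64(326)) [ 0.515 -0.284  0.178]
(np.int64(189), np.int64(327)) [ 0.515 -0.287  0.179]
```

View pics/topc.png

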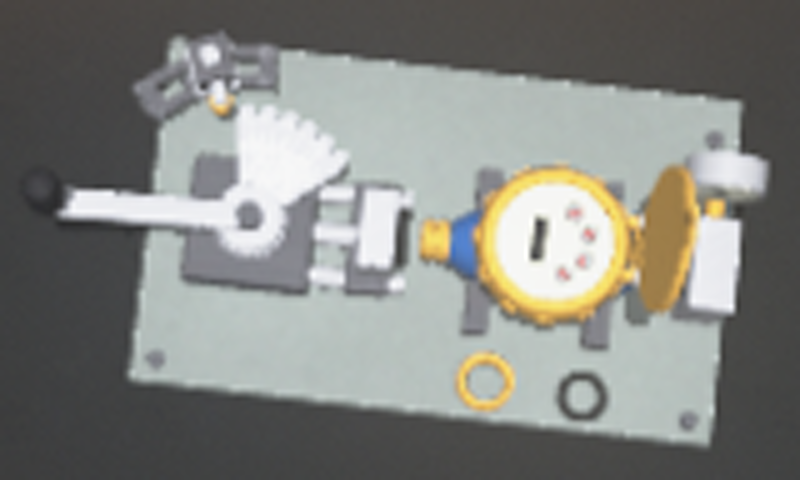

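Crops agree with the depth data. The rig yaw is about -0.13, its origin is near (0.573,-0.160), and the cover leans back at about 1.75 rad. I'll turn the tool so that its x lies along rig +y, and close the jaws.

```bash
cat >> h.py <<'E'
O=np.array([.5735,-.160]); YAW=-.13
EX=np.array([math.cos(YAW),math.sin(YAW)]); EY=np.array([-EX[1],EX[0]])
def rig():
    from scipy.spatial.transform import Rotation as R
    o=get_obs(); p=o["tool_pos"]; M=R.from_quat(o["ee_rot"]).as_matrix()
    d=p[:2]-O
    print("t",round(o["t"],2),"rig mm",(d@EX*1e3).round(1),(d@EY*1e3).round(1),"z",(p[2]*1e3).round(1),"toolx yaw-rig yaw-pi/2",round(math.atan2(M[1,0],M[0,0])-YAW-math.pi/2,3),"F",o["force"].round(1),"T",o["ft_torque"].round(2),"w",round(o["gripper_width"]*1e3,1))
    return o
E
python3 -m handwheel '[[0,[0,0,-8],0.136],[0,[0,0,-8],0.136],[0,[0,0,-8],0.136],[0,[0,0,-8],0.136],[0,[0,0,-8],0.136],[0,[0,0,-8],0.136],[0,[0,0,-8],0.136],[0,[0,0,0],0.136],[0,[0,0,0],0.136],[0,[0,0,0],0.136]]' 30; python3 -c "
from h import *
rig()"
```

```text
t: 1.1
tool_pos: [0.1993, 0.5656, 0.2869]
ee_rot: [0.753, 0.658, -0.0, 0.0]
force: [-0.3, 0.2, 0.3]
gripper_width: 0.0001
t 1.1 rig mm -465.1 670.9 z 286.9 toolx yaw-rig yaw-pi/2 -0.004 F [-0.3  0.2  0.3] T [ 0.    0.01 -0.06] w 0.1
```

```bash
python3 -m handwheel '[[0,[-30,38,0],0],[0,[-30,38,0],0],[0,[-30,38,0],0],[0,[-30,38,0],0],[0,[-30,38,0],0],[0,[-30,38,0],0],[0,[-30,38,0],0],[0,[-30,38,0],0],[0,[-30,38,0],0],[0,[-30,38,0],0]]' ; python3 -m handwheel '[[0,[-49,8,0],0],[0,[-49,8,0],0],[0,[-49,8,0],0],[0,[-49,8,0],0],[0,[-49,8,0],0],[0,[-49,8,0],0],[0,[-49,8,0],0],[0,[-49,8,0],0],[0,[-49,8,0],0],[0,[-49,8,0],0]]'; python3 -c "
from h import *
rig()"
```

```text
t: 2.1
tool_pos: [0.5389, 0.2181, 0.287]
ee_rot: [0.751, 0.66, -0.0, -0.0]
force: [0.9, -0.0, 1.3]
gripper_width: -0.0001
t: 3.1
tool_pos: [0.5543, -0.2783, 0.2869]
ee_rot: [0.751, 0.66, -0.0, -0.0]
force: [1.2, 1.0, 0.1]
gripper_width: 0.0003
t 3.1 rig mm -3.7 -119.8 z 286.9 toolx yaw-rig yaw-pi/2 0.002 F [1.2 1.  0.1] T [ 0.01 -0.01  0.03] w 0.3
```

```bash
python3 -m handwheel '[[0,[-35,4,0],0],[0,[-35,0,0],0],[0,[0,0,30],0],[0,[0,0,35],0],[0,[0,0,30],0],[0,[0,0,0],0]]' ; python3 - <<'E'
from h import *
rig()
im,d=read_camera("scene"); c=im[120:216,120:280]; cv2.imwrite("pics/s1.png",cv2.resize(c,None,fx=5,fy=5,interpolation=cv2.INTER_CUBIC))
E
```

```text
t: 3.7
tool_pos: [0.5466, -0.3441, 0.1872]
ee_rot: [0.751, 0.66, -0.001, -0.005]
force: [-0.6, 0.5, -0.8]
gripper_width: -0.0001
t 3.7 rig mm -2.8 -186.1 z 187.2 toolx yaw-rig yaw-pi/2 0.002 F [-0.6  0.5 -0.8] T [-0.01  0.02  0.01] w -0.1
```

View pics/s1.png

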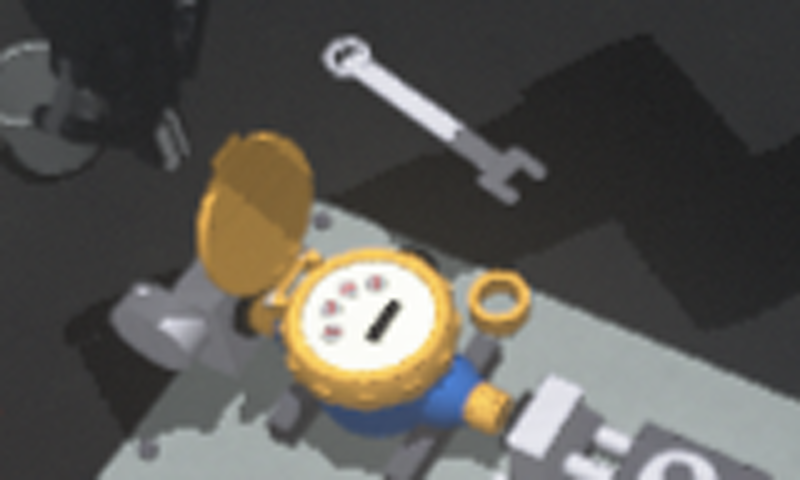

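The closed fingertips (around 160,140 in the crop) stand behind the cover, clear of it. Next I'll sweep along the closing arc.

```bash
python3 -m handwheel '[[0,[24,0,-2],0],[0,[24,0,-2],0],[0,[14,0,1],0],[0,[13,0,2],0],[0,[11,0,4],0],[0,[10,0,5],0],[0,[9,0,7],0],[0,[8,0,8],0],[0,[6,0,9],0],[0,[5,0,9],0]]'; python3 -m handwheel '[[0,[3,0,8],0],[0,[2,0,7],0],[0,[0,0,4],0],[0,[0,0,2],0],[0,[0,0,0],0]]'; python3 -c "
from h import *
rig()"
```

```text
t: 4.75
tool_pos: [0.5654, -0.2226, 0.1502]
ee_rot: [0.751, 0.66, -0.0, -0.0]
force: [1.6, 0.6, 0.6]
gripper_width: -0.0001
t: 5.25
tool_pos: [0.566, -0.2186, 0.13]
ee_rot: [0.751, 0.66, -0.0, -0.0]
force: [-0.4, 0.4, -0.4]
gripper_width: -0.0002
t 5.25 rig mm 0.2 -59.1 z 130.0 toolx yaw-rig yaw-pi/2 0.002 F [-0.4  0.4 -0.4] T [-0.01 -0.02  0.03] w -0.2
```

```bash
python3 -m handwheel '[[0,[0,0,2],0],[0,[0,0,2],0],[0,[0,0,1],0],[0,[0,0,0],0]]'; python3 - <<'E'
from h import *
rig()
im,d=read_camera("scene"); c=im[120:216,120:280]; cv2.imwrite("pics/s2.png",cv2.resize(c,None,fx=5,fy=5,interpolation=cv2.INTER_CUBIC))
E
```

```text
t: 5.65
tool_pos: [0.5665, -0.2186, 0.1256]
ee_rot: [0.751, 0.66, 0.0, 0.0]
force: [-0.2, -0.0, 2.0]
gripper_width: 0.0002
t 5.65 rig mm 0.7 -59.0 z 125.6 toolx yaw-rig yaw-pi/2 0.002 F [-0.2 -0.   2. ] T [ 0.1  -0.03  0.02] w 0.2
```

View pics/s2.png

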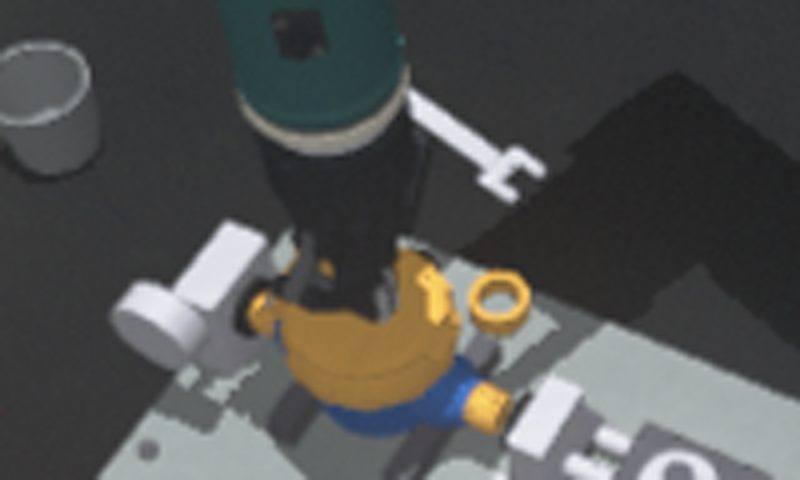

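The cover now lies over the ring, with its tab at (435,290). I'll press a little to seat it.

```bash
python3 -m handwheel '[[0,[0,0,1],0],[0,[0,0,1],0],[0,[0,0,0],0]]'; python3 -c "
from h import *
rig()"
```

```text
t: 6.0
tool_pos: [0.5666, -0.2186, 0.1253]
ee_rot: [0.751, 0.66, 0.0, 0.001]
force: [-4.2, 2.8, 16.2]
gripper_width: 0.0001
t 6.0 rig mm 0.8 -59.0 z 125.3 toolx yaw-rig yaw-pi/2 0.002 F [-4.2  2.8 16.2] T [0.4  0.7  0.03] w 0.1
```

Contact is firm at z = 125.3 mm, which is the shut height. Now I'll lift, open and move over the grip.

```bash
python3 -m handwheel '[[0,[0,0,-20],0],[0,[0,0,-45],0],[50,[35,0,0],0],[100,[45,-1,0],0],[100,[45,-1,0],0],[100,[45,-1,0],0],[100,[45,-1,0],0],[100,[45,-1,0],0],[100,[45,0,0],0],[100,[9,0,0],0]]'; python3 - <<'E'
from h import *
rig()
im,d=read_camera("top"); P=cloud("top",d); np.savez("top1.npz",im=im,d=d)
m=(np.hypot(P[...,0]-.5644,P[...,1]+.2296)<.045); print("cover z",np.percentile(P[...,2][m],[5,50,95]).round(4))
q=(P[...,:2]-O)
for r in(-30,0,30):
  for s in(-105,-70,-35):
    k=m&(np.hypot(q@EX*1e3-r,q@EY*1e3-s)<8)
    if k.any(): print(r,s,P[...,2][k].mean().round(4))
E
```

```text
t: 7.0
tool_pos: [0.6014, 0.0981, 0.1881]
ee_rot: [0.75, 0.662, 0.001, -0.0]
force: [-0.6, 0.1, -0.6]
gripper_width: 0.0854
t 7.0 rig mm -5.8 259.5 z 188.1 toolx yaw-rig yaw-pi/2 0.006 F [-0.6  0.1 -0.6] T [0.02 0.01 0.05] w 85.4
cover z [0.032 0.125 0.13 ]
-30 -105 0.1173
-30 -70 0.1256
-30 -35 0.0809
0 -105 0.1245
0 -70 0.1254
0 -35 0.1259
30 -105 0.124
30 -70 0.125
30 -35 0.1246
```

```bash
python3 -m handwheel '[[100,[-5,1,0],0],[100,[0,0,25],0],[100,[0,0,25],0],[100,[0,0,25],0],[100,[0,0,23],0],[100,[0,0,0],0]]'; python3 - <<'E'
from h import *
rig()
im,d=read_camera("scene"); c=im[170:266,210:370]; cv2.imwrite("pics/s3.png",cv2.resize(c,None,fx=5,fy=5,interpolation=cv2.INTER_CUBIC))
E
```

```text
t: 7.65
tool_pos: [0.5989, 0.0859, 0.0872]
ee_rot: [0.752, 0.66, -0.003, -0.002]
force: [-1.3, -0.5, -1.2]
gripper_width: 0.0855
t 7.65 rig mm -6.6 247.2 z 87.2 toolx yaw-rig yaw-pi/2 -0.0 F [-1.3 -0.5 -1.2] T [-0.02 -0.01 -0.02] w 85.5
```

View pics/s3.png

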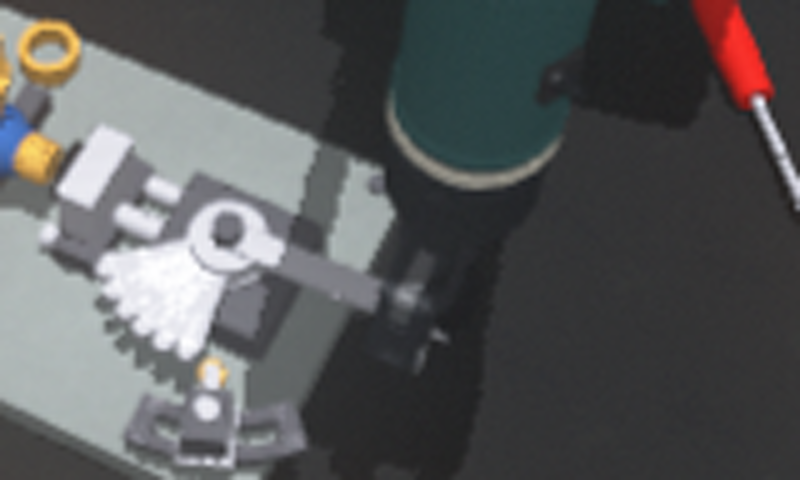

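The fingers straddle the grip (around 410,300), slightly short of it along the lever. I'll shift 7 mm outward and close.

```bash
python3 -m handwheel '[[100,[7,4,0],0],[100,[0,0,0],0],[20,[0,0,0],0],[10,[0,0,0],0],[10,[0,0,0],0],[10,[0,0,0],0],[10,[0,0,0],0]]' 60; python3 -c "
from h import *
rig()"
```

```text
t: 8.4
tool_pos: [0.6043, 0.0954, 0.0906]
ee_rot: [0.751, 0.661, -0.001, -0.001]
force: [-6.7, 0.4, 8.2]
gripper_width: 0.0236
t 8.4 rig mm -2.6 257.3 z 90.6 toolx yaw-rig yaw-pi/2 0.002 F [-6.7  0.4  8.2] T [0.23 0.8  0.09] w 23.6
```

Gripped (23.6 mm). I'll pull in small arc steps and log the lever angle and tangential force at each.

```bash
cat > lg.py <<'E'
from h import *
o=get_obs(); d=(o["tool_pos"][:2]-O)*1e3; r=np.array([d@EX,d@EY]); c=np.array([-2,126]); v=r-c
th=math.atan2(-v[0],v[1]); rad=(-math.sin(th))*EX+math.cos(th)*EY; tan=-math.cos(th)*EX-math.sin(th)*EY
F=o["force"]
print("t%.2f th %.3f R %.1f rig %s Ft %.1f Fr %.1f Fz %.1f Tz %.2f"%(o["t"],th,np.hypot(*v),r.round(1),F[:2]@tan,F[:2]@rad,F[2],o["ft_torque"][2]))
E
H="python3 -m handwheel"; L="python3 lg.py"
python3 -m handwheel '[[10,[0,0,-2],0]]' >/dev/null; $L
for i in 1 2 3 4 5 6; do :; done
python3 -m handwheel '[[10,[0,-2.6,0],-0.02],[10,[0,-2.6,0],-0.02]]' >/dev/null; $L
python3 -m handwheel '[[10,[0,-2.6,0],-0.02],[10,[-0.1,-2.6,0],-0.02]]' >/dev/null; $L
python3 -m handwheel '[[10,[0,-2.6,0],-0.02],[10,[-0.1,-2.6,0],-0.02]]' >/dev/null; $L
python3 -m handwheel '[[10,[0,-2.6,0],-0.02],[10,[0,-2.6,0],-0.02]]' >/dev/null; $L
```

```text
t8.50 th 0.006 R 131.2 rig [ -2.7 257.2] Ft 0.3 Fr 1.0 Fz -18.9 Tz 0.19
t8.70 th 0.029 R 131.1 rig [ -5.8 257.1] Ft -3.4 Fr 0.8 Fz -16.1 Tz -0.50
t8.90 th 0.071 R 131.0 rig [-11.3 256.6] Ft -3.3 Fr 0.8 Fz -22.2 Tz -0.38
t9.10 th 0.113 R 130.8 rig [-16.7 256. ] Ft -4.7 Fr 1.3 Fz -25.8 Tz -0.33
t9.30 th 0.148 R 130.6 rig [-21.2 255.2] Ft -7.7 Fr -0.9 Fz -27.9 Tz -0.58
```

```bash
L="python3 lg.py"
python3 -m handwheel '[[10,[0,0,2.5],0]]' >/dev/null; $L
python3 -m handwheel '[[10,[0,-2.6,0],-0.02],[10,[-0.1,-2.6,0],-0.02]]' >/dev/null; $L
python3 -m handwheel '[[10,[0,-2.6,0],-0.02],[10,[-0.1,-2.6,0],-0.02]]' >/dev/null; $L
python3 -m handwheel '[[10,[0,-2.6,0],-0.02],[10,[-0.1,-2.6,0],-0.02]]' >/dev/null; $L
python3 -m handwheel '[[10,[0,-2.6,0],-0.02],[10,[-0.1,-2.6,0],-0.02]]' >/dev/null; $L
python3 -m handwheel '[[10,[0,-2.6,0],-0.02],[10,[-0.1,-2.6,0],-0.02]]' >/dev/null; $L
python3 -m handwheel '[[10,[0,-2.6,0],-0.02],[10,[-0.1,-2.6,0],-0.02]]' >/dev/null; $L
python3 -m handwheel '[[10,[0,-2.6,0],-0.02],[10,[-0.1,-2.6,0],-0.02]]' >/dev/null; $L
```

```text
t9.40 th 0.137 R 130.7 rig [-19.9 255.5] Ft -3.3 Fr -0.2 Fz 2.1 Tz -0.92
t9.60 th 0.179 R 130.6 rig [-25.2 254.5] Ft -4.7 Fr -0.4 Fz -6.0 Tz -0.81
t9.80 th 0.221 R 130.5 rig [-30.6 253.3] Ft -3.6 Fr -1.0 Fz -1.8 Tz -0.75
t10.00 th 0.262 R 130.3 rig [-35.8 251.9] Ft -0.1 Fr -0.6 Fz 3.4 Tz -0.69
t10.20 th 0.303 R 130.2 rig [-40.8 250.3] Ft -0.6 Fr -0.8 Fz 6.5 Tz -0.65
t10.40 th 0.335 R 130.0 rig [-44.8 248.8] Ft -4.6 Fr -2.1 Fz 3.1 Tz -1.00
t10.60 th 0.374 R 129.9 rig [-49.5 246.9] Ft -3.6 Fr -0.7 Fz 6.9 Tz -0.86
t10.80 th 0.417 R 129.7 rig [-54.5 244.6] Ft -1.5 Fr -0.9 Fz 8.1 Tz -0.84
```

Adding R·Ft and Tz gives the lever torque, which shows a clear tooth near θ≈0.24 and a second rise at 0.34. I'll log that total and continue.

```bash
sed -i 's/^print.*/print("t%.2f th %.3f R %.1f rig %s TORQ %.2f Fr %.1f Fz %.1f"%(o["t"],th,np.hypot(*v),r.round(1),-(F[:2]@tan*.13+o["ft_torque"][2]),F[:2]@rad,F[2]))/' lg.py; L="python3 lg.py"
python3 -m handwheel '[[10,[0,-2.6,0],-0.02]]' >/dev/null; $L
python3 -m handwheel '[[10,[-0.1,-2.6,0],-0.02]]' >/dev/null; $L
python3 -m handwheel '[[10,[0,-2.6,0],-0.02]]' >/dev/null; $L
python3 -m handwheel '[[10,[-0.1,-2.6,0],-0.02]]' >/dev/null; $L
python3 -m handwheel '[[10,[0,-2.6,0],-0.02]]' >/dev/null; $L
python3 -m handwheel '[[10,[-0.1,-2.6,0],-0.02]]' >/dev/null; $L
python3 -m handwheel '[[10,[0,-2.6,0],-0.02]]' >/dev/null; $L
python3 -m handwheel '[[10,[-0.1,-2.6,0],-0.02]]' >/dev/null; $L
python3 -m handwheel '[[10,[0,-2.6,0],-0.02]]' >/dev/null; $L
python3 -m handwheel '[[10,[-0.1,-2.6,0],-0.02]]' >/dev/null; $L
python3 -m handwheel '[[10,[0,-2.6,0],-0.02]]' >/dev/null; $L
python3 -m handwheel '[[10,[-0.1,-2.6,0],-0.02]]' >/dev/null; $L
python3 -m handwheel '[[10,[0,0,0],0]]' >/dev/null; $L
python3 - <<'E'
from h import *
im,d=read_camera("scene"); np.savez("s4.npz",im=im)
c=im[180:270,220:340]; cv2.imwrite("pics/s4.png",cv2.resize(c,None,fx=6.6,fy=6.6,interpolation=cv2.INTER_CUBIC))
E
```

```text
t10.90 th 0.438 R 129.7 rig [-57.  243.4] TORQ 1.08 Fr -1.5 Fz 8.6
t11.00 th 0.459 R 129.6 rig [-59.4 242.2] TORQ 0.88 Fr -1.1 Fz 8.5
t11.10 th 0.480 R 129.5 rig [-61.8 240.9] TORQ 0.78 Fr -1.4 Fz 7.9
t11.20 th 0.502 R 129.4 rig [-64.2 239.5] TORQ 0.69 Fr -1.2 Fz 8.5
t11.30 th 0.519 R 129.3 rig [-66.2 238.3] TORQ 1.16 Fr -2.1 Fz 7.9
t11.40 th 0.535 R 129.2 rig [-67.9 237.2] TORQ 1.57 Fr 0.8 Fz 5.4
t11.50 th 0.553 R 129.2 rig [-69.9 235.9] TORQ 1.60 Fr -0.6 Fz 5.9
t11.60 th 0.574 R 129.1 rig [-72.1 234.4] TORQ 1.51 Fr -0.4 Fz 7.5
t11.70 th 0.595 R 129.0 rig [-74.3 232.9] TORQ 1.44 Fr -0.3 Fz 7.3
t11.80 th 0.616 R 129.0 rig [-76.5 231.3] TORQ 1.15 Fr 0.0 Fz 6.5
t11.90 th 0.637 R 128.9 rig [-78.6 229.6] TORQ 1.00 Fr -0.9 Fz 7.9
t12.00 th 0.658 R 128.8 rig [-80.8 227.9] TORQ 1.14 Fr -0.8 Fz 8.4
t12.10 th 0.661 R 128.8 rig [-81.1 227.6] TORQ 0.96 Fr -0.7 Fz 9.5
```

View pics/s4.png

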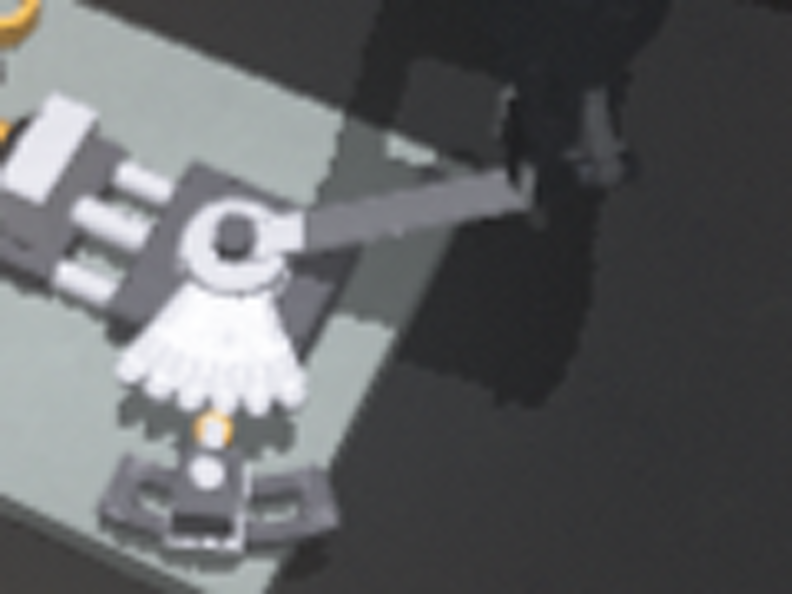

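The picture shows the roller at (213,430) just left of the third tooth from the right (222,402), so three clicks are past. That agrees with the torque (peaks around 0.235, 0.435, 0.635). The fourth should come near 0.835, with its seat near 0.915.

```bash
L="python3 lg.py"
python3 -m handwheel '[[10,[0,-2.6,0],-0.02]]' >/dev/null; $L
python3 -m handwheel '[[10,[-0.1,-2.6,0],-0.02]]' >/dev/null; $L
python3 -m handwheel '[[10,[0,-2.6,0],-0.02]]' >/dev/null; $L
python3 -m handwheel '[[10,[-0.1,-2.6,0],-0.02]]' >/dev/null; $L
python3 -m handwheel '[[10,[0,-2.6,0],-0.02]]' >/dev/null; $L
python3 -m handwheel '[[10,[-0.1,-2.6,0],-0.02]]' >/dev/null; $L
python3 -m handwheel '[[10,[0,-2.6,0],-0.02]]' >/dev/null; $L
python3 -m handwheel '[[10,[-0.1,-2.6,0],-0.02]]' >/dev/null; $L
python3 -m handwheel '[[10,[0,-2.6,0],-0.02]]' >/dev/null; $L
python3 -m handwheel '[[10,[-0.1,-2.6,0],-0.02]]' >/dev/null; $L
python3 -m handwheel '[[10,[0,-2.6,0],-0.02]]' >/dev/null; $L
```

```text
t12.25 th 0.679 R 128.7 rig [-82.8 226.2] TORQ 0.92 Fr -1.5 Fz 8.7
t12.35 th 0.701 R 128.6 rig [-84.9 224.3] TORQ 0.81 Fr -0.4 Fz 9.0
t12.45 th 0.719 R 128.5 rig [-86.7 222.7] TORQ 1.23 Fr -1.1 Fz 7.6
t12.55 th 0.735 R 128.5 rig [-88.2 221.3] TORQ 1.66 Fr -1.2 Fz 6.6
t12.65 th 0.754 R 128.4 rig [-89.9 219.6] TORQ 1.51 Fr -0.2 Fz 7.1
t12.75 th 0.774 R 128.3 rig [-91.7 217.7] TORQ 1.54 Fr 0.3 Fz 6.8
t12.85 th 0.795 R 128.2 rig [-93.6 215.8] TORQ 1.37 Fr -0.3 Fz 7.2
t12.95 th 0.817 R 128.2 rig [-95.5 213.7] TORQ 1.27 Fr -0.9 Fz 8.0
t13.05 th 0.838 R 128.1 rig [-97.2 211.7] TORQ 1.20 Fr -1.5 Fz 7.0
t13.15 th 0.859 R 128.0 rig [-99.  209.6] TORQ 1.15 Fr -0.6 Fz 8.8
t13.25 th 0.881 R 128.0 rig [-100.7  207.5] TORQ 1.06 Fr -0.8 Fz 9.2
```

The fourth tooth is passed. One more step, then settle and look.

```bash
L="python3 lg.py"
python3 -m handwheel '[[10,[-0.1,-3,0],-0.023]]' >/dev/null; $L
python3 -m handwheel '[[10,[0,0,0],0],[10,[0,0,0],0]]' >/dev/null; $L
python3 - <<'E'
from h import *
rig()
im,d=read_camera("scene")
c=im[215:260,230:290]; A=cv2.resize(c,None,fx=8,fy=8,interpolation=cv2.INTER_CUBIC)
im2,d2=read_camera("top"); c2=im2[130:175,225:275]; B=cv2.resize(c2,(400,360),interpolation=cv2.INTER_CUBIC)
P=cloud("top",d2); print("cover z",[P[int(v),int(u),2].round(4) for u,v in (w2p("top",np.r_[O-.07*EY+a*EX+b*EY,.125]) for a,b in((0,0),(0,.03),(.03,0),(-.03,0)))])
cv2.imwrite("pics/s5.png",np.hstack([A[:,:400],B])); cv2.imwrite("pics/top5.png",cv2.resize(im2,(800,600)))
E
```

```text
t13.35 th 0.905 R 127.8 rig [-102.5  205. ] TORQ 1.00 Fr -1.1 Fz 8.5
t13.55 th 0.906 R 127.8 rig [-102.6  204.9] TORQ 0.94 Fr -1.0 Fz 8.8
t 13.55 rig mm -102.6 204.9 z 90.6 toolx yaw-rig yaw-pi/2 0.926 F [2.5 1.  8.8] T [-0.06 -0.08 -0.61] w 24.0
cover z [np.float64(0.124), np.float64(0.129), np.float64(0.1257), np.float64(0.1237)]
```

View pics/s5.png

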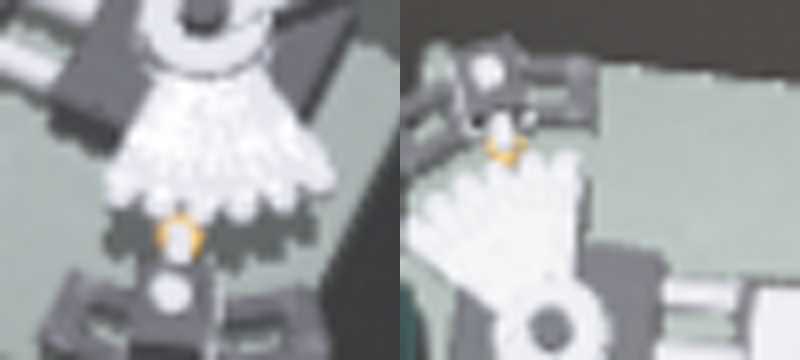

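View pics/top5.png

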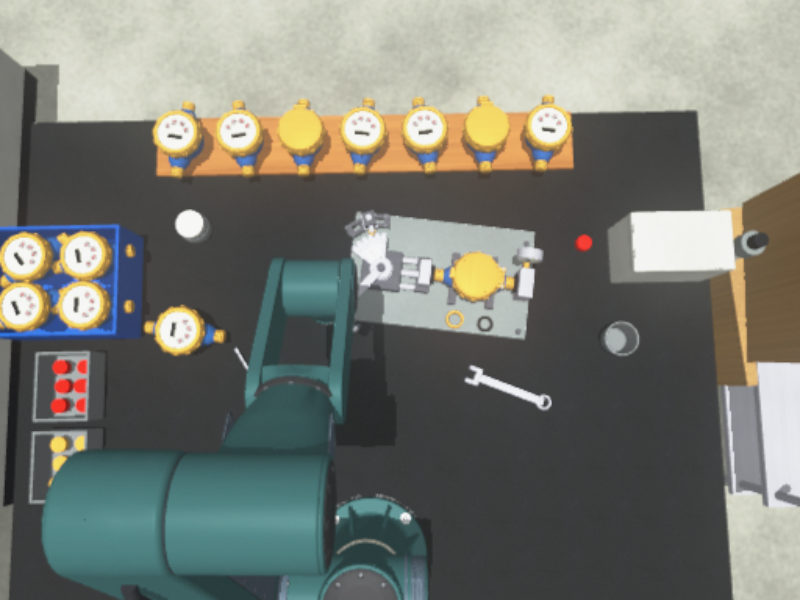

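The left crop shows the roller at (180,235) between the fourth tooth (~205) and the fifth (~155), with four teeth on its right and two on its left. The top view shows the cover shut and the loose things where they were. Handing in.

```bash
python3 -c "
from station import *
print(job_done())"
```

```text
the job is handed in; nothing more can be done
None
```

The cover is shut and the lever is held at its fourth click. I handed the job in at about 14 s of robot time, with the gripper still closed on the grip.

- **Cover:** I swept it over with closed fingertips and pressed to a firm stop of about 16 N at 125.3 mm. Depth readings over the shut cover were 124–126 mm, with one at 129 mm that I take to be noise.
- **Clicks:** torque on the lever passed four teeth, at about 0.24, 0.44, 0.64 and 0.84 rad. It settled at 0.906 rad and 0.94 N m, before the rise towards the fifth tooth.
- **Roller:** in the last picture it sits between the fourth and fifth teeth, with four teeth passed and two to come.
- **Loose things:** in the last top view they looked unmoved, except that the arm hid part of the screwdriver, so I could only see its tip.
- **Disagreement:** the arc radius I computed drifted from 131 to 128 mm, so my pivot estimate is a few millimetres off and the angles are approximate. An upward pull reached 28 N at the start of the pull and was eased off straight away.

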